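Clear the mug off the sample box and hold its lid half open

ROBOT

A 7-joint arm with a two-finger parallel gripper is mounted at the origin on a cart in front of the work surface, level with it; the furniture and walls round the work are solid. World frame = base frame: x ahead of the robot, y to its left, z up, the work surface at z = 0. Lengths are in m, angles in rad, forces in N, time in s.
With the tool pointing down it reaches from about 0.425 to 0.875 m from the base axis. Payload 4.7 kg.
Tool frame: the origin (TCP) lies between the finger pads; the fingertips stand 8 mm ahead of it and the grasp point (between the pads) lies 11 mm behind it; z points along the fingers, y is the line along which they close (so a half turn about z gives the same grasp; the last joint's range is limited). The gripper opens to 85 mm and grips with 20 to 120 N. Pads are 22 mm wide; open, the fingers measure 114 mm over their backs; the gripper's body (76 mm by 85 mm) begins 54 mm behind the grasp point. The pads swing forward as they close: fully open they stand 13 mm farther back than shut.
Start: joints at [1.237, 0.321, -0.07, 1.45, 0.023, 1.371, -0.057], TCP at [0.222, -0.611, 0.239] pointing down, gripper open.
Joint ranges: [-2.86, 2.86], [-0.3, 2.09], [-1.38, 1.24], [0.06, 2.45], [-1.56, 4.7], [0.09, 2.05], [-2.69, 2.69]. Speed limits (rad/s): [2.57, 2.57, 3.14, 3.14, 3.14, 3.14, 3.14].

INTERFACE

Orientations are given as a rotation vector (axis times angle).
In Python, from station import * gives the robot as it stands.
- The arm moves only by the tool move_arm, never from a script. Its argument "commands" is a list that holds one entry, the list of rows, each a list of 4 numbers: the shift along the tool's x, y, z in m, then the turn about the tool's z in rad. A call has 1 to 20 rows; each row is the pose to reach, as a shift and turn from the pose commanded when the call began, along the tool's axes at that moment; what a row does not reach only later rows make up. A row lasts 1/8 s, in which the tool goes at most 62.5 mm and 10.7 degrees, less where a joint would pass 70% of its speed; a pose out of reach is approached as far as the arm can. A call with a gripper value outside its range is refused whole. "gripper" is the closure, from 0 (fully open) to 1 (shut), set as the call begins (left out, the last holds). The fingers move at their own pace and stop on an object; "newtons" is the grip in N (left out, the last holds). Time passes only in rows, so rows that repeat a pose let the fingers close. It gives the time, the measured TCP pose, the force, the opening and the grip force at its end, in the units of the state.
- read_state(): the state, without advancing time (a new reading comes with each control period).
- grab_frame(name): name is "scene" or "top" or "wrist"; returns the picture (420x560x3 uint8, red, green, blue); there is no depth.
- camera_model(name): a dict with "fx", "fy", "cx", "cy" (pixels), "k1" (the pictures are not rectified: a ray, as slopes to the right and down, at radius r is drawn at 1 + k1 r^2 times it, then the intrinsics apply), "pose" (4x4, takes a point from camera to world coordinates). Camera axes: x right, y down, z forward; pixel columns grow to the right and rows downward; lengths in m; the calibration is good to about 2 mm. A picture is of the moment at which its call begins: read the wrist's pose just before it. camera_model takes no time and is no camera call; for the wrist camera it gives the pose at the moment of the call.
- hand_in(): hands the job in; it is judged then, once.
The state is a dict: "time_s": time; "joints": joint angles; "dq": joint speeds; "effort": joint torques, N m; "ee_pos": TCP position; "eef_rot": TCP orientation; "force": force on the tool from outside, world axes, zero at the start; "torque": the same for the moment, N m; "gripper_width": finger opening in m; "gripper_force": force on a finger pad.
Only numpy, scipy, OpenCV 4.12 (cv2) and the standard library are available. Lean on these libraries where they do the work, as an engineer would, in place of code of your own. Each camera call takes 0.05 s, during which the arm holds its last target. There are 200 camera calls.

TASK

A spotted mug has been left on the closed lid of the grey sample box: lift it off first and set it down upright on the bare table beside the box, gently and without dropping or tipping it, and let go of it. Then raise the lid of the box with the gripper and hold it open at 45 degrees (a few degrees either way are fine) so that someone can look at the jars inside; the lid falls shut by itself, so finish while still holding it steady there. Leave the other things on the table alone.

Things in the scene. Friction and masses are not known exactly. Their poses are not given: they have to be found in the camera images.
- mug: white mug with black spots, standing on the lid at the start, 0.19 to 0.36 kg. Origin on its underside, z up. Round hollow body, outside diameter 80 mm, height 91 mm, with its axis at x = 0, y = +17 mm in its own frame; the wall is about 4 to 6 mm thick and the mug is empty. The handle points along its own -y. (The table right of the seam in the table top lies about 3 mm lower than the rest.)
- mug_handle (a point): point in the upper part of the mug's handle, 43 mm from the mug's origin along -y and 60 mm from the axis of its body, 70 mm above the underside. The handle runs from y = -18 to -57 mm, from 16 to 81 mm above the underside, and is a strap 12 mm thick across (along the mug's x), so it can be pinched from above.
- sample_box: grey enamelled box with a flat hinged lid, fixed to the table, 207 (x) by 276 (y) by 123 mm tall to the top of the lid, without the lid's handle. Origin on its underside in the middle, z up; its front faces its own -x, the hinge is along the back (+x). The little latch at the front is already turned aside and does not hold the lid. Two jars with screw lids stand inside, not above the rim.
- lid_handle (a point): middle of the bar of the carrying handle on top of the lid, in the middle of the lid. The bar runs along the box's y; it is 8 mm thick across (x) and 10 mm high (144 to 154 mm above the table when shut, this point 149 mm); 60 mm of it are straight, with 20 mm free under it above the lid. It turns with the lid about lid_hinge and lies 104 mm from the hinge line.
- lid_hinge (a point): middle of the lid's hinge line, which runs along the box's y: 100 mm behind the box's origin (+x) and 121 mm above the table.
- sample_box_lid (a joint): angle of the lid, rad: 0 shut, grows as the front edge of the lid rises, 1.83 fully open; 45 degrees is 0.785. It falls shut when let go at 45 degrees; the hinge has a little friction.
- bare_spot (a point): a point on the bare table top to the right of the box; nothing stands within 10 cm of it in any start. The mug may be set down here, or elsewhere on the bare table beside the box.
- salt_shaker: salt shaker, 44 mm across, 90 mm tall, origin on its underside; bystander, to be left alone.
- tumbler: empty glass tumbler, 67 mm across, 95 mm tall, origin on its underside; bystander, to be left alone.
- kitchen_timer: red and white wind-up timer, 66 mm across, 57 mm tall, origin on its underside; bystander, to be left alone.
Things that resemble listed ones, but are neither listed nor needed, are in the scene too. What is shaped like the mug but purple is not meant.

How it is judged:
On the way, in this order (a step that is already met when the one before it is completed fails the run):
1. the mug is lifted clear of the lid, held by the gripper (contact force between the fingers and mug above 0.5 N and contact force between mug and sample_box below 0.1 N and height (world z) of mug above 0.135 m), for 0.1 s.
2. the mug stands upright on the table, clear of the box and let go (contact force between the fingers and mug below 0.1 N and contact force between mug and sample_box below 0.1 N and height (world z) of mug between -0.01 and 0.004 m and horizontal distance between mug and sample_box below 0.5 m and angle between mug's own z axis and vertical below 0.1 rad and linear speed of mug below 0.05 m/s), for 0.2 s.
At the end, for the whole second after the job is handed in: the lid is held by the fingers, still, at 45 degrees within 8 degrees; the mug stands upright and at rest on the bare table top (not on the notebook or a plate), within 0.5 m of the middle of the box, touching neither the box nor the robot (value of joint sample_box_lid between 0.645 and 0.925 rad and velocity of joint sample_box_lid between -0.1 and 0.1 rad/s and contact force between the fingers and sample_box above 0.5 N and contact force between mug and sample_box below 0.1 N and contact force between each of the arm, the fingers and mug below 0.1 N and height (world z) of mug between -0.01 and 0.004 m and horizontal distance between mug and sample_box below 0.5 m and angle between mug's own z axis and vertical below 0.1 rad and linear speed of mug below 0.03 m/s); the arm keeps its last pose, push and grip.
It fails at once if the mug is tipped over by more than about 35 degrees (angle between mug's own z axis and vertical above 0.6 rad).
It fails at once if the mug is dropped from more than 2 cm above the table (height (world z) of mug above 0.02 m and linear speed of mug above 0.3 m/s and contact force between the fingers and mug below 0.05 N and contact force between mug and sample_box below 0.05 N).
It fails at once if the lid is raised before the mug is down on the table (value of joint sample_box_lid above 0.15 rad and height (world z) of mug above 0.05 m).
It fails at once if the salt shaker, the tumbler or the timer is pushed more than 3 cm from its place (distance of any of salt_shaker, tumbler, kitchen_timer from where it was at the start of the episode above 0.03 m).
It also fails if it takes over 48 s, if anything falls off the work surface, if the arm or the gripper's body presses on something with over 40 N, if the wrist force passes 120 N, or if a joint passes its speed limit or range.

## Working session

There is one attempt and no reset: what is moved stays moved. The work goes in short steps, Python scripts to look and compute and a tool call to move; the robot and the scene stay as the last step left them, time stands still between calls to the robot, and variables do not carry over. Pictures are saved under pics/ and viewed, at most 10 in all, crops included, and the job is handed in when it is done.

Besides the shell and the picture viewer there is one more tool, called after ">>>" as name(argument=value, ...) on one line, values as JSON. move_arm: Moves the arm, as the interface text tells. Its arguments: {"type":"object","properties":{"commands":{"type":"array"},"gripper":{"type":"number"},"newtons":{"type":"number"}},"required":["commands"]}

```bash
ls; mkdir -p pics
cat > h.py <<'E'
from station import *
import numpy as np, cv2
from scipy.spatial.transform import Rotation as R
def ray(m,u,v):
    x=np.array([(u-m["cx"])/m["fx"],(v-m["cy"])/m["fy"]]); s=x.copy()
    for _ in range(20): s=x/(1+m["k1"]*(s@s))
    P=np.array(m["pose"]); return P[:3,3],P[:3,:3]@np.r_[s,1]
def onz(m,u,v,z):
    o,d=ray(m,u,v); return o+d*(z-o[2])/d[2]
def proj(m,p):
    P=np.array(m["pose"]); c=P[:3,:3].T@(np.array(p)-P[:3,3]); s=c[:2]/c[2]; s=s*(1+m["k1"]*(s@s))
    return np.array([m["fx"]*s[0]+m["cx"],m["fy"]*s[1]+m["cy"]])
def totool(target):
    s=read_state(); return R.from_rotvec(s["eef_rot"]).inv().apply(np.array(target)-s["ee_pos"])
E
python3 - <<'E'
from h import *
np.set_printoptions(precision=4,suppress=True)
s=read_state(); print(s)
print(R.from_rotvec(s["eef_rot"]).as_matrix())
for n in ["scene","top"]:
    f=grab_frame(n); cv2.imwrite(f"pics/{n}0.png",cv2.cvtColor(f,cv2.COLOR_RGB2BGR)); print(n,camera_model(n))
E
```

```text
pics
{'time_s': 0.0, 'joints': array([ 1.2371,  0.3219, -0.0701,  1.4517,  0.0226,  1.3708, -0.0569]), 'dq': array([-0.0017,  0.001 , -0.0008, -0.0003,  0.0006,  0.0011, -0.0005]), 'effort': array([  0.0001, -49.3582,  -0.3825, -31.4335,   0.013 ,   0.0116,
         0.    ]), 'ee_pos': array([ 0.2213, -0.6106,  0.2382]), 'eef_rot': array([-3.0923, -0.5433,  0.0007]), 'force': array([0.3796, 0.2652, 0.0233]), 'torque': array([-0.0488, -0.0231,  0.0207]), 'gripper_force': 0.0, 'gripper_width': 0.08551081361112732}
[[ 0.9401  0.3409 -0.0008]
 [ 0.3409 -0.9401  0.0018]
 [-0.0001 -0.002  -1.    ]]
scene {'fx': 491.8651442659088, 'fy': 491.8651442659088, 'cx': 270.12625567947566, 'cy': 209.37582391853948, 'k1': 0.05931379189396332, 'pose': array([[ 0.6594, -0.4563,  0.5975, -0.4811],
       [-0.7517, -0.4132,  0.5141, -0.905 ],
       [ 0.0123, -0.7881, -0.6154,  1.2571],
       [ 0.    ,  0.    ,  0.    ,  1.    ]])}
top {'fx': 387.5351374658163, 'fy': 387.5351374658163, 'cx': 276.988368892362, 'cy': 204.65211238114455, 'k1': -0.08160753813429497, 'pose': array([[ 0.0778, -0.9759,  0.2041,  0.3719],
       [-0.997 , -0.0764,  0.0145,  0.0312],
       [ 0.0015, -0.2046, -0.9789,  1.1766],
       [ 0.    ,  0.    ,  0.    ,  1.    ]])}
```

View pics/scene0.png

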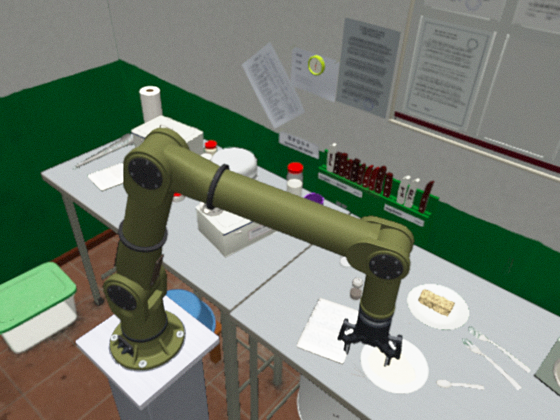

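View pics/top0.png

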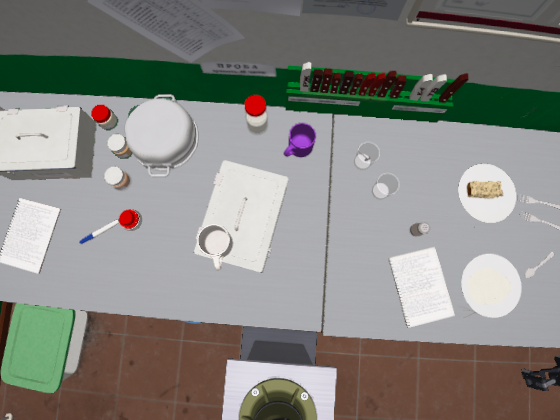

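The top view shows two grey boxes: one at (40,138) and a central one at (242,215) with a white mug on its lid at (215,240), handle towards (217,262). A purple mug stands at (300,140), tumblers at (367,155) and (385,186), salt at (420,229) and a red timer-like thing at (129,219). The central box with the white mug on it fits the description. I'll confirm in an enlarged crop.

Run:
```python
import cv2
f=cv2.imread("pics/top0.png"); cv2.imwrite("pics/crop.png",cv2.resize(f[145:285,180:340],None,fx=4.2,fy=4.2,interpolation=cv2.INTER_CUBIC))
```

```text
(no output)
```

View pics/crop.png

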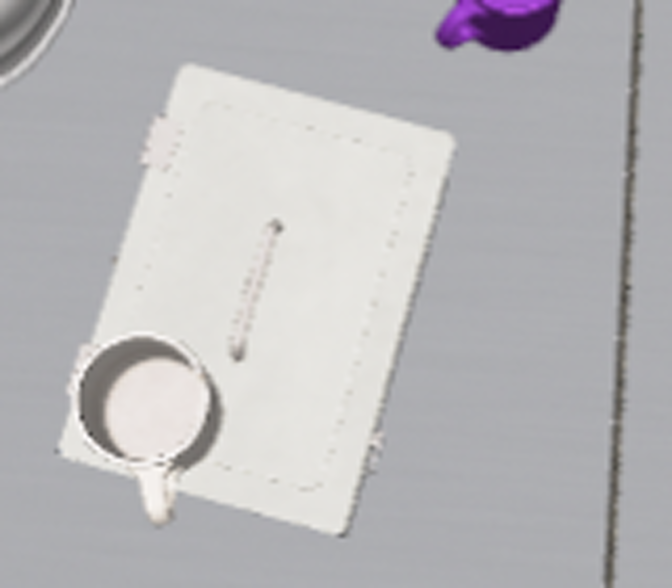

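The crop shows an uncoloured white mug, rim centre about (146,400), handle tip (160,515). The hinge brackets are on the left edge at (160,143) and (80,365), and the loose latch is on the right at (375,450), so the front of the box faces image-right. The lid bar runs from (277,225) to (237,355).

Run:
```python
from h import *
np.set_printoptions(precision=3,suppress=True)
m=camera_model("top")
q=lambda u,v,z,s=4.2: onz(m,u/s+180-.4,v/s+145-.4,z)
C=[q(*c,.123) for c in [(183,64),(457,137),(344,537),(60,455)]]
print("corners",*C,"ctr",np.mean(C,0)); 
print([np.linalg.norm(C[i]-C[(i+1)%4]) for i in range(4)])
a,b=q(277,224,.150),q(237,357,.150); print("bar",a,b,(a+b)/2)
print("mug rim ctr",q(146,400,.123+.091),"handle",q(150,472,.204),q(162,522,.19))
g=lambda u,v,z=0:onz(m,u,v,z)
for n,p in dict(seam1=(326,250),seam2=(322,320),nb=(390,253),nbb=(403,325),edge=(250,305),timer=(129,225),tumb=(383,194),pen=(140,218),spotR=(320,270)).items(): print(n,g(*p))
# blob: rim center by contour in gradient? hough
f=cv2.imread("pics/top0.png"); gr=cv2.cvtColor(cv2.resize(f[145:285,180:340],None,fx=4.2,fy=4.2,interpolation=cv2.INTER_CUBIC),cv2.COLOR_BGR2GRAY)
print(cv2.HoughCircles(gr,cv2.HOUGH_GRADIENT,1.5,100,param1=80,param2=40,minRadius=50,maxRadius=85))
```

```text
corners [0.71  0.21  0.123] [0.673 0.021 0.123] [0.403 0.074 0.123] [0.44  0.262 0.123] ctr [0.556 0.142 0.123]
[np.float64(0.19279727544600356), np.float64(0.2752315832358951), np.float64(0.1915716389846187), np.float64(0.27453453285260465)]
bar [0.598 0.133 0.15 ] [0.509 0.15  0.15 ] [0.554 0.142 0.15 ]
mug rim ctr [0.471 0.194 0.214] handle [0.429 0.189 0.204] [0.401 0.181 0.19 ]
seam1 [ 0.489 -0.111  0.   ]
seam2 [ 0.282 -0.11   0.   ]
nb [ 0.494 -0.307  0.   ]
nbb [ 0.283 -0.352  0.   ]
edge [0.309 0.105 0.   ]
timer [0.517 0.502 0.   ]
tumb [ 0.677 -0.281  0.   ]
pen [0.542 0.47  0.   ]
spotR [ 0.427 -0.096  0.   ]
[[[138.75 399.75  60.95]]]
```

Run:
```python
from h import *
np.set_printoptions(precision=3,suppress=True)
s=read_state(); Rt=R.from_rotvec(s["eef_rot"]).as_matrix()
m=camera_model("wrist"); P=np.array(m["pose"]); print("cam in tool",Rt.T@(P[:3,3]-s["ee_pos"]),"\n",Rt.T@P[:3,:3],m["fx"])
for t in [(.46,-.3,.33),(.46,-.1,.33),(.46,.05,.33),(.44,.18,.33)]: print(t,totool(t))
```

```text
cam in tool [ 0.066 -0.001 -0.136] 
 [[-0.    -0.966 -0.258]
 [ 1.    -0.     0.   ]
 [-0.    -0.258  0.966]] 322.7532191334608
(0.46, -0.3, 0.33) [ 0.33  -0.211 -0.091]
(0.46, -0.1, 0.33) [ 0.398 -0.399 -0.091]
(0.46, 0.05, 0.33) [ 0.45  -0.54  -0.091]
(0.44, 0.18, 0.33) [ 0.475 -0.669 -0.091]
```

>>> move_arm(commands=[[[0.04,-0.03,-0.02,0.01],[0.09,-0.06,-0.04,0.02],[0.14,-0.09,-0.06,0.04],[0.19,-0.12,-0.08,0.06],[0.24,-0.15,-0.09,0.08],[0.29,-0.18,-0.09,0.1],[0.33,-0.21,-0.09,0.12],[0.35,-0.26,-0.09,0.14],[0.37,-0.31,-0.09,0.16],[0.385,-0.355,-0.09,0.17],[0.4,-0.4,-0.09,0.175],[0.418,-0.45,-0.09,0.175],[0.435,-0.5,-0.09,0.175],[0.45,-0.54,-0.09,0.175],[0.46,-0.585,-0.09,0.175],[0.467,-0.625,-0.09,0.175],[0.473,-0.655,-0.09,0.175],[0.475,-0.669,-0.09,0.175],[0.475,-0.669,-0.09,0.175],[0.475,-0.669,-0.09,0.175]]], gripper=0)

```text
time_s: 2.6
ee_pos: [0.4405, 0.1781, 0.329]
eef_rot: [3.129, 0.267, -0.001]
force: [-0.5, -0.4, -0.2]
gripper_width: 0.0855
gripper_force: 0.0
```

Run:
```python
from h import *
np.set_printoptions(precision=4,suppress=True)
s=read_state(); print(s["time_s"],s["ee_pos"],R.from_rotvec(s["eef_rot"]).as_matrix()[:,0],s["joints"])
m=camera_model("wrist"); f=grab_frame("wrist"); np.save("w1.npy",dict(m=m,f=f),allow_pickle=True)
f=cv2.cvtColor(f,cv2.COLOR_RGB2BGR); cv2.imwrite("pics/w1.png",f)
print(proj(m,[.412,.184,.193]),proj(m,[.471,.194,.214]))
```

```text
2.6 [0.4405 0.1781 0.329 ] [ 0.9855  0.1697 -0.0005] [ 0.4447 -0.0789 -0.8236  1.6938 -0.0574  1.5022 -1.7737]
[273.1934 231.2553] [271.8841 167.0146]
```

View pics/w1.png

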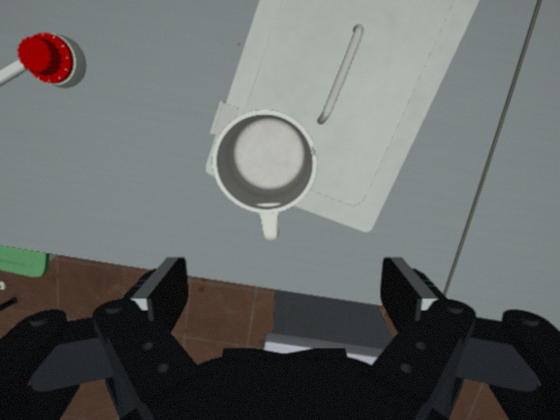

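The picture shows the mug's rim centred at about (265,160) with radius 52. The handle strap runs from (269,212) to (271,240), and the lid bar from (358,27) to (321,122).

Run:
```python
from h import *
np.set_printoptions(precision=4,suppress=True)
d=np.load("w1.npy",allow_pickle=True).item(); m=d["m"]
print("rim",onz(m,265,160,.214),"L/R",onz(m,213,160,.214),onz(m,317,160,.214))
print("handle in",onz(m,269,213,.203),"mid",onz(m,270,226,.203),"tip",onz(m,271,239,.195))
print("bar",onz(m,358,27,.15),onz(m,321,122,.15))
g=cv2.cvtColor(d["f"],cv2.COLOR_RGB2GRAY)[205:245,250:292]; 
for r in range(8,38,4): print(205+r,g[r])
```

```text
rim [0.4755 0.2001 0.214 ] L/R [0.4687 0.2398 0.214 ] [0.4823 0.1605 0.214 ]
handle in [0.4308 0.1903 0.203 ] mid [0.4196 0.1877 0.203 ] tip [0.4052 0.1848 0.195 ]
bar [0.5976 0.1398 0.15  ] [0.5121 0.156  0.15  ]
213 [133 133 132 131 132 134 137 140 152 169 181 187 191 195 194 195 196 196
 196 195 194 192 183 185 191 198 198 191 165 140 132 131 132 134 135 135
 133 133 133 134 135 134]
217 [133 133 133 134 131 132 131 132 129 138 163 189 197 199 198 199 200 201
 200 201 200 202 199 200 199 195 186 155 129 132 134 131 135 134 131 135
 134 135 136 135 135 135]
221 [132 134 132 134 131 133 132 132 133 130 133 161 186 197 199 200 201 201
 200 198 201 201 200 201 198 192 178 154 137 132 131 133 133 131 133 133
 132 132 133 132 131 131]
225 [134 135 131 134 134 132 134 131 134 132 131 134 164 188 199 200 200 200
 202 203 200 200 201 202 196 187 171 149 136 134 132 130 133 131 131 133
 135 132 132 130 133 133]
229 [135 133 137 133 133 133 135 136 134 134 133 139 161 182 197 200 201 202
 200 202 200 199 202 199 199 186 171 142 126 126 134 133 131 133 132 134
 132 131 130 132 133 131]
233 [133 132 135 133 132 132 132 131 134 132 133 129 131 155 180 194 200 199
 202 201 202 200 201 200 197 189 166 132 113 126 132 134 133 133 134 134
 135 131 134 133 134 134]
237 [133 131 135 134 133 132 133 134 134 133 134 132 134 135 148 162 177 179
 182 183 186 184 181 178 176 165 150 132 128 131 131 132 134 132 134 133
 132 133 133 133 134 134]
241 [132 132 133 133 134 134 132 135 132 133 131 134 131 132 133 132 131 134
 133 133 132 135 133 135 132 132 134 134 135 132 133 132 136 133 136 134
 134 133 133 134 134 134]
```

Run:
```python
from h import *
np.set_printoptions(precision=4,suppress=True)
print(totool([.417,.187,.180]))
```

```text
[-0.0216 -0.0129  0.1491]
```

>>> move_arm(commands=[[[-0.011,-0.006,0.02,-0.02],[-0.0216,-0.0129,0.05,-0.044],[-0.0216,-0.0129,0.08,-0.044],[-0.0216,-0.0129,0.11,-0.044],[-0.0216,-0.0129,0.13,-0.044],[-0.0216,-0.0129,0.142,-0.044],[-0.0216,-0.0129,0.149,-0.044],[-0.0216,-0.0129,0.149,-0.044],[-0.0216,-0.0129,0.149,-0.044]]])

```text
time_s: 3.78
ee_pos: [0.4171, 0.1889, 0.181]
eef_rot: [-3.123, -0.34, -0.002]
force: [-0.4, -0.9, 0.1]
gripper_width: 0.0853
gripper_force: 0.0
```

Run:
```python
from h import *
f=grab_frame("wrist"); cv2.imwrite("pics/w2.png",cv2.cvtColor(f,cv2.COLOR_RGB2BGR)); s=read_state(); print(s["ee_pos"],s["force"],s["joints"])
```

```text
[0.41702677 0.18889488 0.18094103] [0.30926445 0.45920144 0.39295513] [ 0.41630617 -0.03201793 -0.87283093  1.95921012 -0.02586452  1.20194687
 -1.80102199]
```

View pics/w2.png

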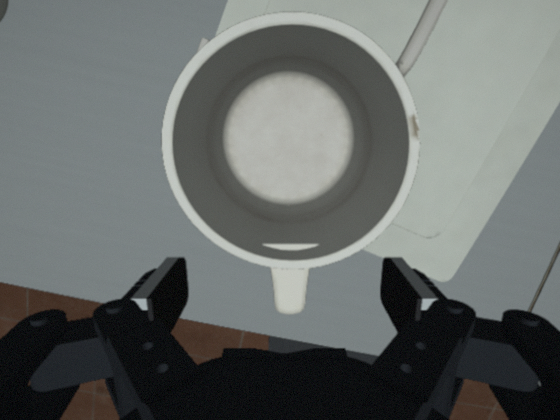

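The handle (290,290) sits between the pads, about 2 mm right of their middle (285). I'll shift slightly and close.

>>> move_arm(commands=[[[0,0.002,0,0],[0,0.002,0,0]]])

```text
time_s: 4.08
ee_pos: [0.4172, 0.1866, 0.1805]
eef_rot: [3.123, 0.339, 0.001]
force: [-0.1, -0.4, -0.2]
gripper_width: 0.0854
gripper_force: 0.0
```

>>> move_arm(commands=[[[0,0,0,0],[0,0,0,0],[0,0,0,0],[0,0,0,0],[0,0,0,0],[0,0,0,0],[0,0,0,0],[0,0,0,0]]], gripper=1, newtons=70)

```text
time_s: 5.08
ee_pos: [0.4171, 0.1868, 0.1806]
eef_rot: [3.123, 0.34, 0.001]
force: [-1.2, -0.8, 5.6]
gripper_width: 0.0215
gripper_force: 66.2
```

Run:
```python
from h import *
f=grab_frame("wrist"); cv2.imwrite("pics/w3.png",cv2.cvtColor(f,cv2.COLOR_RGB2BGR)); s=read_state(); print(s["ee_pos"],s["force"],s["gripper_width"],s["gripper_force"])
```

```text
[0.4171638  0.18678782 0.18056592] [-1.29699657 -0.16953969  5.88796133] 0.02134206580121901 66.18254231191713
```

View pics/w3.png

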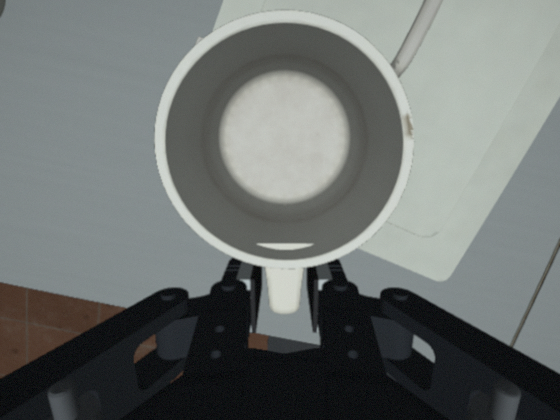

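>>> move_arm(commands=[[[0,0,0,0],[0,0,-0.002,0],[0,0,-0.004,0],[0,0,-0.006,0],[0,0,-0.006,0],[0,0,-0.006,0]]])

```text
time_s: 5.88
ee_pos: [0.4168, 0.1867, 0.1861]
eef_rot: [3.123, 0.34, -0.001]
force: [-1.2, 0.4, -2.0]
gripper_width: 0.0216
gripper_force: 66.2
```

Run:
```python
from h import *
f=grab_frame("wrist"); cv2.imwrite("pics/w4.png",cv2.cvtColor(f,cv2.COLOR_RGB2BGR)); s=read_state(); print(s["ee_pos"],s["force"],s["torque"],s["gripper_width"],s["gripper_force"])
a=cv2.cvtColor(cv2.imread("pics/w3.png"),6).astype(np.float32);b=cv2.cvtColor(cv2.imread("pics/w4.png"),6).astype(np.float32)
for r in [(0,140,140,440),(0,240,150,250),(0,240,330,440),(60,215,210,360),(240,318,265,308)]: print(r,cv2.phaseCorrelate(a[r[0]:r[1],r[2]:r[3]].copy(),b[r[0]:r[1],r[2]:r[3]].copy()))
```

```text
[0.41680893 0.1867228  0.18611951] [-0.24535046  0.22561524 -2.79175919] [-0.01667638  0.17965487  0.0339219 ] 0.021533114405879645 66.17839214307878
(0, 140, 140, 440) ((3.1827507054615864, 0.33708776051265943), 0.33586562509889956)
(0, 240, 150, 250) ((4.038591685646679, -0.4402938265248366), 0.7454112815856934)
(0, 240, 330, 440) ((-3.7117811252294146, -0.44848285437936397), 0.7114281574885051)
(60, 215, 210, 360) ((0.9753320568615607, 6.017670974687491), 0.4517101879119873)
(240, 318, 265, 308) ((0.1610875236157021, -1.3760947050929317), 0.31055470784505207)
```

>>> move_arm(commands=[[[0,0,0,0],[0,0,0,0],[0,0,-0.004,0],[0,0,-0.01,0],[0,0,-0.015,0],[0,0,-0.015,0],[0,0,-0.015,0]]], newtons=115)

```text
time_s: 6.8
ee_pos: [0.417, 0.1867, 0.2013]
eef_rot: [3.123, 0.34, -0.0]
force: [0.5, 0.9, -3.4]
gripper_width: 0.0199
gripper_force: 108.6
```

Run:
```python
from h import *
f=grab_frame("wrist"); cv2.imwrite("pics/w5.png",cv2.cvtColor(f,cv2.COLOR_RGB2BGR)); s=read_state(); print(s["ee_pos"],s["force"],s["torque"],s["gripper_width"],s["gripper_force"])
a=cv2.cvtColor(cv2.imread("pics/w4.png"),6).astype(np.float32);b=cv2.cvtColor(cv2.imread("pics/w5.png"),6).astype(np.float32)
for r in [(0,240,150,250),(0,240,330,440),(60,215,210,360),(240,318,265,308)]: print(r,cv2.phaseCorrelate(a[r[0]:r[1],r[2]:r[3]].copy(),b[r[0]:r[1],r[2]:r[3]].copy()))
```

```text
[0.41686288 0.18668129 0.20112795] [-1.1118493  -0.21930912 -1.88451457] [ 0.00424059  0.16693475 -0.08564383] 0.020117521273087847 108.63430897705257
(0, 240, 150, 250) ((-0.607548589110813, 0.17706024748878235), 0.992451959292094)
(0, 240, 330, 440) ((0.48616603367182165, 0.22644481371796132), 0.933953453567293)
(60, 215, 210, 360) ((0.06788539936860616, -1.4342793523221218), 1.1691276575724283)
(240, 318, 265, 308) ((0.36854773677267616, 0.7244815691701163), 0.8333816326989067)
```

View pics/w5.png

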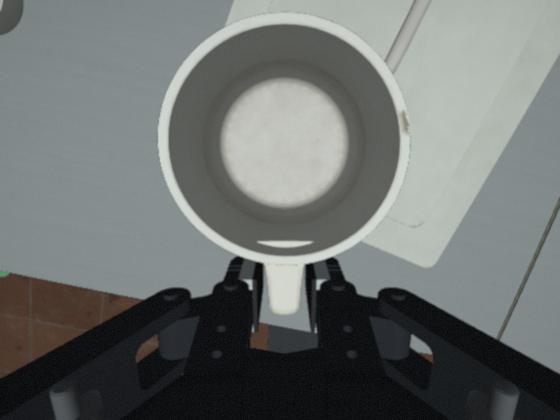

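The mug hangs steady with a small tilt of about 3°. Next I'll raise it and carry it over to the bare table right of the box.

>>> move_arm(commands=[[[0,0,-0.01,0],[0,0,-0.025,0],[0,0,-0.04,0],[0,0.01,-0.05,0],[0,0.03,-0.052,0],[0,0.055,-0.052,0],[0,0.085,-0.052,0],[0,0.115,-0.052,0],[0,0.145,-0.052,0],[0,0.175,-0.052,0],[-0.002,0.205,-0.052,0],[-0.008,0.235,-0.052,0],[-0.015,0.265,-0.052,0],[-0.023,0.295,-0.052,0],[-0.032,0.325,-0.052,0],[-0.04,0.35,-0.052,0],[-0.047,0.37,-0.052,0],[-0.05,0.382,-0.052,0],[-0.051,0.385,-0.052,0],[-0.051,0.385,-0.052,0]]])

```text
time_s: 9.35
ee_pos: [0.4501, -0.1996, 0.2534]
eef_rot: [-3.123, -0.341, -0.0]
force: [1.0, 0.3, -2.2]
gripper_width: 0.0198
gripper_force: 108.7
```

Run:
```python
from h import *
np.set_printoptions(precision=4,suppress=True)
f=grab_frame("wrist"); cv2.imwrite("pics/w6.png",cv2.cvtColor(f,cv2.COLOR_RGB2BGR)); s=read_state(); print(s["ee_pos"],s["force"],s["torque"],s["gripper_width"],s["joints"],totool([.45,-.2,.07]))
a=cv2.cvtColor(cv2.imread("pics/w5.png"),6).astype(np.float32);b=cv2.cvtColor(cv2.imread("pics/w6.png"),6).astype(np.float32)
for r in [(60,215,210,360),(240,318,265,308)]: print(r,cv2.phaseCorrelate(a[r[0]:r[1],r[2]:r[3]].copy(),b[r[0]:r[1],r[2]:r[3]].copy()))
```

```text
[ 0.4502 -0.1993  0.2533] [ 0.5865  0.3575 -1.9787] [0.0136 0.1485 0.0186] 0.020054837251900454 [ 0.7636 -0.0067 -0.3963  1.7971 -0.003   1.3508 -0.9848] [-0.0003  0.0007  0.1833]
(60, 215, 210, 360) ((-0.10652845216557694, -0.009102376474629637), 1.2401634208361307)
(240, 318, 265, 308) ((0.42898253899809546, -0.1045820501626551), 0.9466001076168484)
```

View pics/w6.png

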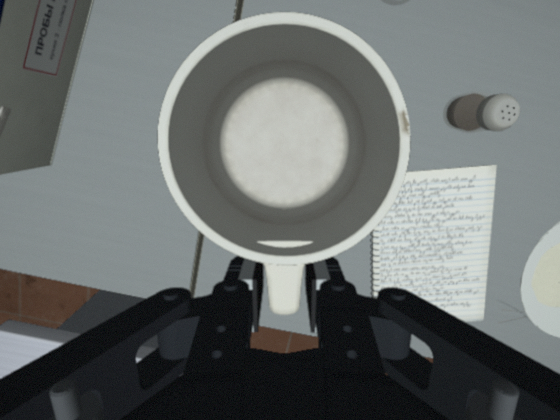

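The mug is held unchanged at about (285,140), midway between the seam (205,235) and the notebook edge (375,230). The table below is bare, so I'll lower it.

>>> move_arm(commands=[[[0,0,0.015,0],[0,0,0.04,0],[0,0,0.07,0],[0,0,0.1,0],[0,0,0.13,0],[0,0,0.155,0],[0,0,0.17,0],[0,0,0.178,0],[0,0,0.183,0],[0,0,0.183,0],[0,0,0.183,0]]])

```text
time_s: 10.78
ee_pos: [0.4505, -0.2005, 0.071]
eef_rot: [3.122, 0.34, 0.002]
force: [-0.5, -0.8, -2.8]
gripper_width: 0.0197
gripper_force: 108.8
```

>>> move_arm(commands=[[[0,0,0.002,0],[0,0,0.004,0],[0,0,0.006,0],[0,0,0.008,0],[0,0,0.009,0],[0,0,0.01,0],[0,0,0.01,0],[0,0,0.01,0]]])

```text
time_s: 11.78
ee_pos: [0.45, -0.2002, 0.0604]
eef_rot: [3.123, 0.34, 0.0]
force: [0.0, 0.8, -2.5]
gripper_width: 0.0199
gripper_force: 108.8
```

>>> move_arm(commands=[[[0,0,0.001,0],[0,0,0.002,0],[0,0,0.003,0],[0,0,0.003,0],[0,0,0.003,0]]])

```text
time_s: 12.4
ee_pos: [0.4501, -0.2002, 0.0574]
eef_rot: [3.123, 0.34, 0.0]
force: [-0.8, 0.7, -1.9]
gripper_width: 0.0203
gripper_force: 109.2
```

>>> move_arm(commands=[[[0,0,0.001,0],[0,0,0.002,0],[0,0,0.003,0],[0,0,0.003,0],[0,0,0.003,0]]])

```text
time_s: 13.02
ee_pos: [0.4499, -0.2004, 0.0545]
eef_rot: [3.123, 0.34, -0.0]
force: [-3.2, -0.7, 4.5]
gripper_width: 0.02
gripper_force: 110.6
```

>>> move_arm(commands=[[[0,0,0,0],[0,0,0,0],[0,0,0,0],[0,0,0,0],[0,0,0,0]]], gripper=0.4, newtons=40)

```text
time_s: 13.65
ee_pos: [0.45, -0.2002, 0.0543]
eef_rot: [3.123, 0.34, 0.0]
force: [0.2, -0.1, -0.4]
gripper_width: 0.0511
gripper_force: 0.0
```

>>> move_arm(commands=[[[0,0,-0.01,0],[0,0,-0.03,0],[0,0,-0.06,0],[0,0,-0.1,0],[0,0,-0.15,0],[0,0,-0.2,0],[0,0,-0.24,0],[0,0,-0.26,0],[0,0,-0.265,0],[0,0,-0.265,0]]])

```text
time_s: 14.9
ee_pos: [0.4498, -0.2, 0.319]
eef_rot: [3.123, 0.34, -0.0]
force: [-0.3, 0.5, -0.2]
gripper_width: 0.0512
gripper_force: 0.0
```

Run:
```python
from h import *
np.set_printoptions(precision=4,suppress=True)
s=read_state();print(s["time_s"],s["joints"])
m=camera_model("wrist");f=grab_frame("wrist"); cv2.imwrite("pics/w7.png",cv2.cvtColor(f,cv2.COLOR_RGB2BGR))
print(proj(m,[.51,-.187,.088]))
for t in [(.48,-.05,.30),(.53,.08,.30),(.555,.147,.30)]: print(totool(t))
```

```text
14.9 [ 0.7707 -0.0303 -0.3941  1.689  -0.0115  1.4808 -0.976 ]
[285.1901 127.0372]
[ 0.062  -0.1399  0.0185]
[ 0.1388 -0.2561  0.0185]
[ 0.1777 -0.3161  0.0185]
```

View pics/w7.png

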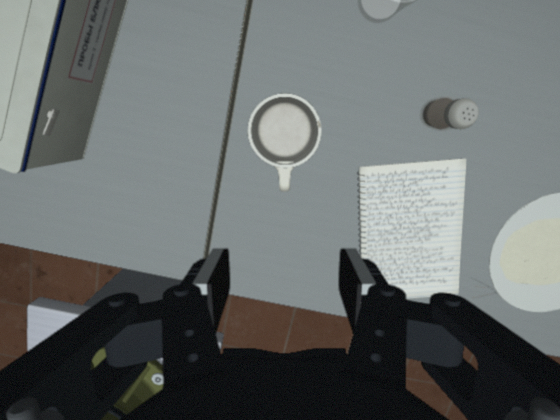

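The mug stands upright and released at (284,130) on bare table, and the latch at (50,120) confirms that the front of the box faces -y. Now to the lid bar, with the turn to align with it.

>>> move_arm(commands=[[[0.012,-0.03,0.005,0.03],[0.03,-0.07,0.01,0.07],[0.046,-0.105,0.015,0.12],[0.062,-0.14,0.0185,0.17],[0.088,-0.18,0.0185,0.22],[0.114,-0.22,0.0185,0.27],[0.139,-0.256,0.0185,0.32],[0.16,-0.287,0.0185,0.36],[0.172,-0.306,0.0185,0.39],[0.178,-0.316,0.0185,0.407],[0.178,-0.316,0.0185,0.407],[0.178,-0.316,0.0185,0.407]]])

```text
time_s: 16.45
ee_pos: [0.5555, 0.1459, 0.3]
eef_rot: [3.126, -0.299, -0.002]
force: [-0.0, -0.7, 0.4]
gripper_width: 0.051
gripper_force: 0.0
```

Run:
```python
from h import *
np.set_printoptions(precision=4,suppress=True)
s=read_state();print(s["time_s"],s["ee_pos"],R.from_rotvec(s["eef_rot"]).as_matrix()[:,0],s["joints"])
m=camera_model("wrist");f=grab_frame("wrist"); g=cv2.cvtColor(f,cv2.COLOR_RGB2BGR)
for p in [(.5976,.1398,.154),(.5121,.156,.154),(.555,.148,.154)]:
    print(proj(m,p))
    cv2.circle(g,tuple(int(v) for v in proj(m,p)),3,(0,0,255),1)
cv2.imwrite("pics/w8.png",g)
print(totool([.555,.148,.144]))
```

```text
16.45 [0.5555 0.1459 0.3   ] [ 0.9819 -0.1894 -0.0013] [ 0.3503  0.2047 -0.756   1.5277  0.1408  1.4667 -2.1714]
[283.0626 150.3062]
[283.4474 244.9509]
[283.1207 199.3186]
[-0.001  -0.0023  0.1562]
```

View pics/w8.png

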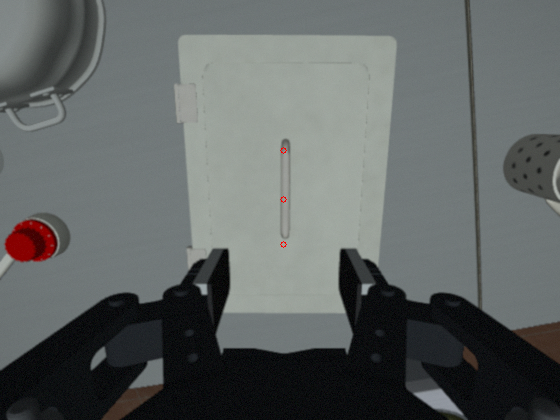

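The bar runs from (286,140) to (285,238), straight along the tool's x. It lies about 7 mm further in +x than expected and is laterally centred. The black-spotted mug stands at (535,165), and the hinge brackets are at image-left. Descending.

>>> move_arm(commands=[[[0.002,0,0.015,0],[0.005,0,0.045,0],[0.007,0,0.075,0],[0.007,0,0.1,0],[0.007,0,0.125,0],[0.007,0,0.142,0],[0.007,0,0.152,0],[0.007,0,0.156,0],[0.007,0,0.156,0],[0.007,0,0.156,0]]])

```text
time_s: 17.75
ee_pos: [0.5632, 0.1456, 0.1455]
eef_rot: [-3.127, 0.298, -0.002]
force: [-0.2, -0.7, -0.3]
gripper_width: 0.0515
gripper_force: 0.0
```

>>> move_arm(commands=[[[0,0,0,0],[0,0,0,0],[0,0,0,0],[0,0,0,0],[0,0,0,0],[0,0,0,0],[0,0,0,0]]], gripper=1, newtons=40)

```text
time_s: 18.62
ee_pos: [0.5625, 0.1434, 0.145]
eef_rot: [3.124, -0.3, -0.001]
force: [-1.9, -4.8, 4.0]
gripper_width: 0.006
gripper_force: 39.2
```

>>> move_arm(commands=[[[0,-0.001,-0.004,0],[0,-0.003,-0.0085,0],[0,-0.0045,-0.0125,0],[0,-0.0064,-0.0169,0],[0,-0.0085,-0.021,0],[0,-0.0107,-0.0248,0],[0,-0.0107,-0.0248,0],[0,-0.0107,-0.0248,0]]])

```text
time_s: 19.62
ee_pos: [0.5644, 0.1533, 0.169]
eef_rot: [3.123, -0.301, -0.002]
force: [-0.1, -6.4, -2.0]
gripper_width: 0.0065
gripper_force: 40.8
```

Run:
```python
from h import *
s=read_state();print(s)
cv2.imwrite("pics/s2.png",cv2.cvtColor(grab_frame("top"),cv2.COLOR_RGB2BGR))
```

```text
{'time_s': 19.625, 'joints': array([ 0.30898348,  0.31138101, -0.73776401,  1.68591489,  0.22302711,
        1.2330858 , -2.24302584]), 'dq': array([ 9.72371285e-04, -1.83664978e-03, -2.64090902e-04,  6.99809892e-04,
       -7.44834194e-04, -8.84168976e-05, -1.34113055e-03]), 'effort': array([ -3.67588654, -39.82791424, -10.17025352, -31.47516131,
        -1.77478261,  -1.46580577,   0.18950451]), 'ee_pos': array([0.56442751, 0.15332294, 0.16904111]), 'eef_rot': array([ 3.12322017e+00, -3.01106400e-01, -2.42744921e-03]), 'force': array([-0.08515952, -6.36551621, -1.9617241 ]), 'torque': array([-1.53392554,  0.22641857, -0.23819598]), 'gripper_force': 40.761617514363024, 'gripper_width': 0.006491523016441545}
```

>>> move_arm(commands=[[[0,-0.001,-0.004,0],[0,-0.003,-0.0076,0],[0,-0.0055,-0.0112,0],[0,-0.0085,-0.0148,0],[0,-0.0115,-0.0182,0],[0,-0.0147,-0.0214,0],[0,-0.0147,-0.0214,0],[0,-0.0147,-0.0214,0]]])

```text
time_s: 20.68
ee_pos: [0.5678, 0.1705, 0.1919]
eef_rot: [3.127, -0.298, 0.001]
force: [-0.2, -5.2, 0.7]
gripper_width: 0.006
gripper_force: 40.8
```

Run:
```python
from h import *
s=read_state();print(s["time_s"],s["force"],s["torque"],s["ee_pos"])
f=cv2.cvtColor(grab_frame("top"),cv2.COLOR_RGB2BGR);cv2.imwrite("pics/s3.png",f)
```

```text
20.675 [-0.21478627 -5.24363159  0.70359479] [-1.23945713 -0.01653574 -0.28083807] [0.56778075 0.17048096 0.1918854 ]
```

```bash
cat > lid.py <<'E'
from h import *
import sys
np.set_printoptions(precision=3,suppress=True,linewidth=200)
ex=np.array([.19,.982,0]);ey=np.array([.982,-.19,0]);c=np.array([.559,.146,0])
m=camera_model("top")
def edge(th,t): # front lid edge top at lid angle th
    r=np.hypot(.2035,.002);a=np.arctan2(.002,.2035)+th
    return c+ex*(.1-r*np.cos(a))+ey*t+np.array([0,0,.121+r*np.sin(a)])
for th in np.radians([0,15,30,45,60]): print(np.degrees(th),proj(m,edge(th,.13)),proj(m,edge(th,0)),proj(m,edge(th,-.13)))
for n in sys.argv[1:]:
    g=cv2.cvtColor(cv2.imread(f"pics/{n}.png"),6)
    for v in (182,190,250,260): print(n,v,g[v,200:310:2])
E
python3 lid.py top0 s2 s3
```

```text
0.0 [288.667 179.267] [276.389 223.257] [263.53  269.285]
14.999999999999998 [286.593 173.296] [273.644 219.345] [260.056 267.662]
29.999999999999996 [279.249 165.819] [265.477 213.881] [251.01  264.461]
45.0 [266.558 157.312] [251.845 207.14 ] [236.394 259.728]
59.99999999999999 [249.148 148.519] [233.453 199.649] [217.002 253.739]
top0 182 [174 174 174 174 174 174 169 220 223 223 222 227 226 225 224 225 225 224 223 225 225 226 227 227 227 228 227 227 227 227 227 228 229 229 228 228 228 227 224 226 227 227 227 223 171 173 173 173 173
 173 173 173 173 174 174]
top0 190 [173 173 173 173 173 174 178 228 228 228 228 226 226 225 224 226 225 225 224 224 225 223 225 227 226 226 226 225 227 228 228 228 228 228 228 228 228 227 231 228 228 228 204 161 173 173 173 174 174
 174 174 174 174 174 175]
top0 250 [198 207 108 123 222 230 231 230 230 229 230 215 238 118 113 139 227 226 225 225 226 226 226 227 227 228 228 228 228 227 227 226 226 225 210 190 174 174 174 174 173 173 173 174 174 174 173 174 174
 173 174 174 173 174 173]
top0 260 [174 174 173 173 172 173 176 241 241 230 241 225 227 226 226
[... 1302 characters left out ...]
2 182 183]
s3 190 [114 120 121 122 123 124 124 125 125 124 122 121 119 117 114 111 107 102  96  88  80  66 207 234 233 232 234 233 234 234 234 235 234 232 233 232 224 234 234 234 233 231 125 170 182 182 182 183 183
 183 184 183 183 183 184]
s3 250 [235 235 234 233 233 166  83  95 101 106 110 113 116 120 120 123 125 125 126 127 128 126 125 122 122 119 116 113 110 107 103  98  92  84  75  96 183 183 183 182 183 183 183 183 182 183 182 182 183
 183 183 183 182 182 182]
s3 260 [183 183 182 182 181 182 182 117  85  95 102 106 111 113 116 120 121 123 126 126 127 128 128 127 125 123 121 120 117 114 111 107 103  99  94  86  78  66 184 184 184 184 183 184 183 183 182 183 182
 183 184 183 184 184 183]
```

The lid's front edge is at column 274.5 in row 182, against 274.6 predicted for 30°, so it is opening as planned. Continuing to 45°.

>>> move_arm(commands=[[[0,-0.0025,-0.002,0],[0,-0.0055,-0.0045,0],[0,-0.009,-0.0075,0],[0,-0.0127,-0.0104,0],[0,-0.0165,-0.013,0],[0,-0.0205,-0.0155,0],[0,-0.022,-0.0162,0],[0,-0.022,-0.0162,0],[0,-0.022,-0.0162,0],[0,-0.022,-0.0162,0]]])

```text
time_s: 21.98
ee_pos: [0.5719, 0.1915, 0.2084]
eef_rot: [3.126, -0.299, 0.001]
force: [-2.9, -6.3, 1.4]
gripper_width: 0.0056
gripper_force: 41.2
```

```bash
python3 - <<'E'
from h import *
s=read_state();print(s["time_s"],s["force"],s["torque"],s["ee_pos"],s["gripper_force"])
f=cv2.cvtColor(grab_frame("top"),cv2.COLOR_RGB2BGR);cv2.imwrite("pics/s4.png",f)
g=cv2.cvtColor(f,6)
for v in (166,174,182,190): print(v,g[v,236:310])
E
python3 lid.py
```

```text
21.975 [-2.92625107 -6.26885631  1.42927468] [-1.44675468  0.14397996 -0.28863281] [0.57190942 0.19146035 0.20835985] 41.217862570319994
166 [225 226 225 226 227 225 225 226 227 229 230 231 231 231 229 228 228 228
 228 227 225 214 217 227 227 225 225 225 227 211 182 182 182 182 182 182
 182 183 182 182 182 182 182 181 182 182 183 183 183 183 183 183 183 183
 183 183 184 183 183 183 183 183 183 183 183 183 183 182 182 183 183 184
 183 183]
174 [227 227 226 226 227 227 227 228 229 229 229 229 228 228 228 227 228 228
 229 230 230 227 226 226 227 228 220 177 140 143 152 154 164 180 209 223
 209 195 189 182 181 182 181 182 183 182 182 183 183 182 182 182 182 183
 183 182 182 182 182 182 182 182 181 182 181 182 182 182 182 182 182 182
 182 183]
182 [226 226 226 224 224 225 226 227 228 227 227 227 227 227 227 228 233 233
 227 227 227 226 226 227 226 213 168 132 119 103 104 105 106 107 109 111
 112 114 116 117 119 120 121 123 124 125 126 127 117 163 153 143 183 182
 182 182 182 182 182 182 182 182 182 182 182 183 182 182 182 183 182 183
 183 182]
190 [228 227 227 228 227 227 228 228 229 229 228 229 228 229 220 220 229 227
 226 224 225 227 231 234 235 235 235 235 236 236 235 235 235 235 235 235
 234 233 234 234 234 234 234 234 233 233 231 196 124 130 170 182 182 182
 182 182 183 183 183 183 183 182 183 183 183 184 183 183 183 183 183 184
 184 184]
0.0 [288.667 179.267] [276.389 223.257] [263.53  269.285]
14.999999999999998 [286.593 173.296] [273.644 219.345] [260.056 267.662]
29.999999999999996 [279.249 165.819] [265.477 213.881] [251.01  264.461]
45.0 [266.558 157.312] [251.845 207.14 ] [236.394 259.728]
59.99999999999999 [249.148 148.519] [233.453 199.649] [217.002 253.739]
```

Measured angle is about 43°. A small nudge, then hold and check that it is steady.

>>> move_arm(commands=[[[0,-0.0012,-0.0007,0],[0,-0.0024,-0.0014,0],[0,-0.0024,-0.0014,0],[0,-0.0024,-0.0014,0],[0,-0.0024,-0.0014,0],[0,-0.0024,-0.0014,0],[0,-0.0024,-0.0014,0],[0,-0.0024,-0.0014,0],[0,-0.0024,-0.0014,0],[0,-0.0024,-0.0014,0],[0,-0.0024,-0.0014,0],[0,-0.0024,-0.0014,0]]])

```text
time_s: 23.52
ee_pos: [0.5724, 0.1937, 0.2097]
eef_rot: [3.126, -0.299, 0.001]
force: [-0.4, -6.1, 0.9]
gripper_width: 0.0061
gripper_force: 41.2
```

Run:
```python
from h import *
s=read_state();print(s["time_s"],s["force"],s["ee_pos"],s["gripper_force"],s["gripper_width"])
f=cv2.cvtColor(grab_frame("top"),cv2.COLOR_RGB2BGR);cv2.imwrite("pics/s5.png",f)
g=cv2.cvtColor(f,6)
for v in (166,174,182): print(v,g[v,250:275])
```

```text
23.525 [-0.35309039 -6.1220076   0.87567587] [0.57236017 0.19365731 0.20968779] 41.222903970810876 0.006111054828732443
166 [226 225 226 226 225 225 210 210 225 224 223 223 226 217 190 181 182 182
 182 182 182 182 182 183 182]
174 [226 226 226 231 232 226 224 223 224 226 228 195 137 136 139 144 152 154
 164 180 209 223 209 195 188]
182 [227 216 213 224 224 224 223 224 227 228 225 214 168 132 119 103 104 105
 106 107 109 111 113 114 116]
```

The edge is at columns 263.5 and 261.5, which puts the lid at about 45°, steady and gripped.

```bash
python3 -c "
from station import *
print(hand_in())"
```

```text
the job is handed in; nothing more can be done
None
```

The mug stands upright on the bare table to the right of the box, let go of, and I handed the job in with the gripper holding the lid steady at about 45° (measured in the top camera); the hand-in returned no verdict.

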